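# Purge the spray-gun parts cleaner and hold its lid half open

### The arm

A 7-joint arm with a two-finger parallel gripper is mounted at the origin on the work surface. World frame = base frame: x ahead of the robot, y to its left, z up, the work surface at z = 0. Lengths are in m, angles in rad, forces in N, time in s.
With the tool pointing down it reaches from about 0.425 to 1.025 m from the base axis. Payload 3.6 kg.
Tool frame: the origin (TCP) lies midway between the tips of the shut fingers; the grasp point (between the pads) lies 19 mm behind it; z points along the fingers, y is the line along which they close (so a half turn about z gives the same grasp; the last joint's range is limited). The gripper opens to 85 mm and grips with 20 to 120 N. Pads are 22 mm wide; open, the fingers measure 114 mm over their backs; the gripper's body (76 mm by 85 mm) begins 54 mm behind the grasp point. The pads swing forward as they close: fully open they stand 13 mm farther back than shut.
Start: joints at [1.018, 0.591, 0.048, 1.609, -0.033, 0.943, -0.034], TCP at [0.322, -0.65, 0.231] pointing down, gripper open.
Joint ranges: [-2.69, 2.69], [-0.47, 2.24], [-1.27, 1.36], [0.19, 2.51], [-1.53, 4.68], [0.08, 2.07], [-3.09, 3.09]. Speed limits (rad/s): [2.57, 2.57, 3.14, 3.14, 3.14, 3.14, 3.14].

### API

Orientations are given as a rotation vector (axis times angle).
In Python, from bench import robot gives the robot as it stands.
- The arm moves only by the shell command python3 -m crank 'ROWS' [FORCE]. ROWS is JSON, a list that holds one entry, the list of rows, each a list of 7 numbers: the shift along the tool's x, y, z in mm, then the turn, a rotation vector about the tool's x, y, z in degrees, then the closure, from 0 (fully open) to 1 (shut). A call has 1 to 5 rows; each row shifts and turns the commanded pose from where the row before left it, along the tool's axes as they then stand; what a row does not reach is not made up. A row lasts 1/10 s, in which the tool goes at most 50 mm and 8.59 degrees, less where a joint would pass 70% of its speed; a pose out of reach is approached as far as the arm can. A call with a gripper value outside its range is refused whole. The fingers move at their own pace and stop on an object; FORCE is the grip in N (left out, the last holds). Time passes only in rows, so rows that do not move let the fingers close. It gives the time, the measured TCP pose, the force, the opening and the grip force at its end, in the units of the state.
- robot.get_obs(): the state, without advancing time (a new reading comes with each control period).
- robot.get_image(name): name is "scene" or "top" or "wrist"; returns the picture (384x512x3 uint8, blue, green, red); there is no depth.
- robot.camera_params(name): a dict with "intrinsics" (3x3 intrinsics, pixels), "rvec" (rotation vector, rad) and "tvec" (3), from world to camera coordinates, as OpenCV has them; the wrist camera has in their place "T_tool_cam" (4x4, takes a point from camera to tool coordinates, whose origin is the TCP and whose axes are the flange's). Camera axes: x right, y down, z forward; pixel columns grow to the right and rows downward; lengths in m; the calibration is good to about 2 mm. A picture is of the moment at which its call begins: read the wrist's pose just before it. camera_params takes no time and is no camera call.
- robot.finish_job(): hands the job in; it is judged then, once.
Trained networks look in the newest picture that a camera, given by its name, has taken for a name from the list of things; names that differ only in an ending like _2 or _b are one class to them, and where a whole thing is asked for, a point or a joint stands for the part that bears it (a point fixed in the world has none). Each returns a list of dicts, best first, with "score" (0 to 1); they miss things now and then, are a little off and sometimes report something else, mostly with a low value. They report only what shows in the picture. A call takes as long as a camera call. They do not tell look-alikes from the thing itself.
- robot.boxes_of(camera, thing): "rect" ([centre column, centre row, width, height] in pixels, round what is visible of it).
- robot.pinpoint(camera, thing): "pixel" ([column, row] in pixels: a listed point, or the origin of a listed thing).
The state is a dict: "time_s": time; "joints": joint angles; "joint_velocities": joint speeds; "joint_torque": joint torques, N m; "eef_pos": TCP position; "tool_rot": TCP orientation; "ft_force": force on the tool from outside, world axes, zero at the start; "ft_torque": the same for the moment, N m; "grip_width": finger opening in m; "gripper_force": force on a finger pad.
Only numpy, scipy, OpenCV 4.12 (cv2) and the standard library are available. Lean on these libraries where they do the work, as an engineer would, in place of code of your own. Each camera call takes 0.05 s, during which the arm holds its last target. There are 200 camera calls.

### The job

First, with the lid of the parts cleaner still shut, purge it: pull the knob on the air valve straight up to its stop, keep it there for a full second, and let it go home. Then raise the cleaner's lid to 45 degrees from shut and finish with the gripper holding it there, steady, so that the vapour is drawn off: the lid falls shut by itself, so do not let go. Leave everything else on the table where it stands.

Things in the scene. Friction and masses are not known exactly. Their poses are not given: they have to be found in the camera images.
- cleaner: fixed stainless spray-gun parts cleaner: a rectangular box 200 mm (its x) by 240 mm (its y) by 105 mm high with a flat aluminium lid on top (lid top 113 mm above the table). Origin: centre of its underside, on the table. Its own x axis points level from the front (handle side, towards the robot) to the back (hinge side), z up
- lid_hinge (a point): point on the lid's hinge axis, mid-width at the back edge, 106 mm above the table; the axis is level, along the cleaner's y. The hinge has no stay: the lid falls shut by its weight (about 0.5 kg in all, some 2.5 N at the handle) from every angle
- lid_handle (a point): the lid's bow handle: a level round steel bar, 12 mm thick, 120 mm long, parallel to the hinge, carried 45 mm in front of the lid's front edge by a bar at each end, open from above and below, 110 mm above the table when shut. This point: middle of the bar. It is 246 mm from the hinge axis (and 4 mm above it when shut) and turns with the lid
- lid: the moving lid with its handle: an aluminium plate 202 mm by 244 mm by 6 mm. Origin: the same point as lid_hinge; its own -x axis points from the hinge to the front edge and handle
- lid_angle (a joint): lid angle in rad: 0 shut, growing as the handle rises, up to 1.35; 0.785 is 45 degrees
- valve: fixed air valve: a square aluminium block, 75 mm by 75 mm by 55 mm high, with a black pull knob on top and brass pipe stubs low on two sides; to the left or right of the cleaner. Origin: centre of its underside
- knob_grip (a point): middle of the round black knob on the valve, the point to grip it: 32 mm diameter, 32 mm high, standing 16 mm clear of the block; this point is 87 mm above the table at rest and rises with the knob
- knob (a joint): knob travel in m, straight up: 0 home, 0.025 at its stop. A spring draws it home: 4 N at the start, about 10 N at the stop
- pot: white lidded paint can, 74 mm diameter, 100 mm high; stands on the other side of the cleaner from the valve. Bystander. Origin: centre of its underside
- globe: white opal globe lampshade, 140 mm diameter, standing on its neck, about 160 mm high. Bystander. Origin: centre of its underside
- vase: white vase-shaped lamp body, 84 mm diameter, 165 mm high. Bystander. Origin: centre of its underside
- gun_cup: open aluminium spray-gun cup, 72 mm diameter, 85 mm high. Bystander. Origin: centre of its underside
- brush: brush lying on the table in front of the robot, about 200 mm long. Bystander. Origin: on its underside
- jug: white plastic bottle, 90 mm diameter, 130 mm high. Bystander. Origin: centre of its underside
Not all that is in view belongs to the job. Leave any green or pink look-alike of the valve alone.

How it is judged:
On the way, in this order (a step that is already met when the one before it is completed fails the run):
1. the knob is held out at its stop for a second, the lid shut (value of joint knob above 0.021 m and value of joint lid_angle below 0.05 rad), for 0.9 s.
2. the knob is let go home, the lid still shut (value of joint knob below 0.004 m and value of joint lid_angle below 0.05 rad and contact force between the fingers and valve below 0.2 N), for 0.1 s.
3. the lid is raised by the gripper to about 45 degrees (value of joint lid_angle between 0.66 and 0.91 rad and contact force between the fingers and lid above 1 N), for 0.2 s.
At the end, for the whole second after the job is handed in: The gripper's fingers hold the lid (over 1 N), the lid stands still at 45 degrees from shut, within 7 degrees (0.66 to 0.91 rad), nothing else bears on the cleaner, and the knob is home (within 4 mm) and let go (all of step 3 and velocity of joint lid_angle between -0.08 and 0.08 rad/s and value of joint knob below 0.004 m and contact force between the fingers and valve below 0.2 N and contact force between cleaner and pot below 0.3 N and contact force between cleaner and globe below 0.3 N and contact force between cleaner and vase below 0.3 N and contact force between cleaner and gun_cup below 0.3 N and contact force between cleaner and brush below 0.3 N and contact force between cleaner and jug below 0.3 N); the arm keeps its last pose, push and grip.
It fails at once if a bystander is pushed more than 30 mm from its place (distance of any of pot, globe, vase, gun_cup, brush, jug from where it was at the start of the episode above 0.03 m).
It fails at once if a standing bystander is tipped (angle between any of pot, globe, vase, gun_cup, jug's own z axis and vertical above 0.5 rad).
It also fails if it takes over 54 s, if anything falls off the work surface, if the arm or the gripper's body presses on something with over 40 N, if the wrist force passes 120 N, or if a joint passes its speed limit or range.

## Working session

There is one attempt and no reset: what is moved stays moved. The work goes in short steps, Python scripts to look and compute and a shell command to move; the robot and the scene stay as the last step left them, time stands still between calls to the robot, and variables do not carry over. Pictures are saved under pics/ and viewed, at most 10 in all, crops included, and the job is handed in when it is done.

```bash
mkdir -p pics; ls
cat > h.py <<'E'
import numpy as np,cv2
from bench import robot
from scipy.spatial.transform import Rotation as R
def cam(n):
    p=robot.camera_params(n);K=np.array(p["intrinsics"])
    if n=="wrist":
        o=robot.get_obs();T=np.eye(4);T[:3,:3]=R.from_rotvec(o["tool_rot"]).as_matrix();T[:3,3]=o["eef_pos"]
        M=np.linalg.inv(T@np.array(p["T_tool_cam"]))
    else:
        M=np.eye(4);M[:3,:3]=R.from_rotvec(np.ravel(p["rvec"])).as_matrix();M[:3,3]=np.ravel(p["tvec"])
    return K,M
def atz(n,px,z):
    K,M=cam(n);d=M[:3,:3].T@np.linalg.solve(K,[px[0],px[1],1]);c=-M[:3,:3].T@M[:3,3]
    return c+d*(z-c[2])/d[2]
def proj(n,P):
    K,M=cam(n);q=K@(M[:3,:3]@np.array(P)+M[:3,3]);return q[:2]/q[2]
E
python3 - <<'E'
from h import *
np.set_printoptions(precision=3,suppress=True)
im={n:robot.get_image(n) for n in("scene","top")}
cv2.imwrite("pics/a.png",im["scene"]);cv2.imwrite("pics/b.png",im["top"])
Z=dict(cleaner=0,lid_hinge=.106,lid_handle=.110,valve=0,knob_grip=.087,pot=0,globe=0,vase=0,gun_cup=0,brush=0,jug=0)
for t,z in Z.items():
    for n in im:
        for d in robot.pinpoint(n,t)[:3]:
            print(t,n,round(d["score"],2),np.round(d["pixel"]),atz(n,d["pixel"],z))
o=robot.get_obs();print(o["eef_pos"],o["tool_rot"],o["joints"],o["time_s"])
E
```

```text
pics
cleaner scene 0.73 [254. 238.] [ 0.63  -0.073 -0.   ]
cleaner top 0.67 [284. 170.] [ 0.64  -0.068  0.   ]
lid_hinge scene 0.73 [280. 242.] [ 0.743 -0.053  0.106]
lid_hinge scene 0.47 [295. 136.] [0.469 0.358 0.106]
lid_hinge top 0.18 [181. 206.] [0.462 0.348 0.106]
lid_handle scene 0.87 [229. 205.] [ 0.503 -0.073  0.11 ]
lid_handle top 0.77 [286. 203.] [ 0.475 -0.068  0.11 ]
lid_handle top 0.5 [277. 233.] [ 0.355 -0.032  0.11 ]
valve scene 0.92 [347. 125.] [0.556 0.655 0.   ]
valve scene 0.83 [288. 116.] [ 0.313  0.503 -0.   ]
valve scene 0.82 [291. 153.] [0.469 0.346 0.   ]
valve top 0.87 [149. 249.] [0.299 0.489 0.   ]
valve top 0.78 [184. 250.] [0.297 0.346 0.   ]
valve top 0.78 [118. 189.] [0.551 0.632 0.   ]
knob_grip scene 0.64 [347. 111.] [0.54  0.646 0.087]
knob_grip scene 0.5 [293. 139.] [0.462 0.355 0.087]
knob_grip scene 0.49 [265. 121.] [0.304 0.35  0.087]
knob_grip top 0.61 [182. 207.] [0.459 0.345 0.087]
knob_grip top 0.57 [180. 241.] [0.324 0.35  0.087]
knob_grip top 0.45 [115. 186.] [0.546 0.622 0.087]
pot scene 0.87 [178. 263.] [ 0.489 -0.348  0.   ]
pot top 0.83 [350. 209.] [ 0.471 -0.346  0.   ]
globe scene 0.94 [327. 180.] [ 0.678  0.339 -0.   ]
globe top 0.6 [190. 163.] [0.667 0.331 0.   ]
vase scene 0.59 [210. 293.] [ 0.663 -0.341  0.   ]
gun_cup scene 0.67 [326. 144.] [0.551 0.497 0.   ]
gun_cup top 0.72 [153. 190.] [0.55  0.486 0.   ]
brush scene 0.75 [291. 154.] [0.472 0.343 0.   ]
brush scene 0.61 [214. 195.] [ 0.372 -0.047  0.   ]
brush top 0.68 [278. 232.] [ 0.371 -0.044  0.   ]
jug scene 0.89 [165. 302.] [ 0.566 -0.475  0.   ]
jug top 0.78 [382. 188.] [ 0.563 -0.483  0.   ]
jug top 0.71 [287. 199.] [ 0.511 -0.081  0.   ]
[ 0.322 -0.65   0.231] [ 3.059  0.716 -0.   ] [ 1.018  0.591  0.048  1.608 -0.033  0.943 -0.034] 1.2
```

View images.

View pics/a.png

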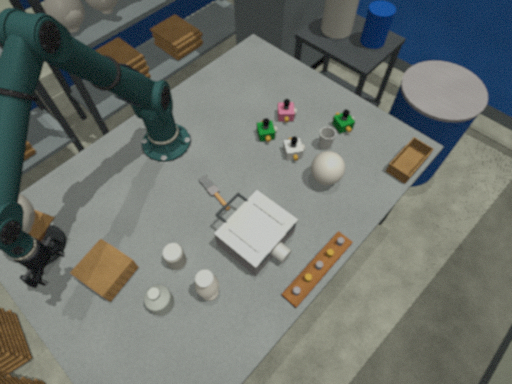

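View pics/b.png

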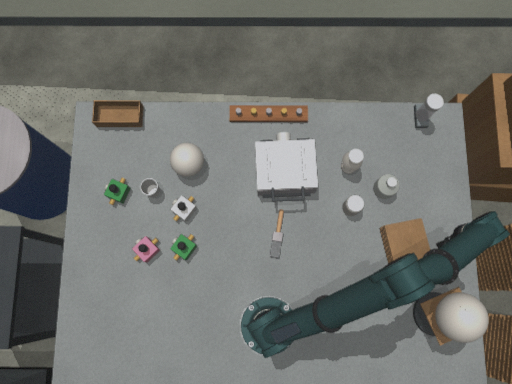

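The silver valve is at scene (293,147) / top (183,208), left of the cleaner. The handle is at scene (229,205) / top (286,203), facing the robot. The green and pink valves stand to the left.

```bash
python3 -m crank '[[[0,0,-10,0,0,-7.95,0],[0,0,-10,0,0,-7.95,0],[0,0,-10,0,0,-7.95,0],[0,0,-10,0,0,-7.95,0],[0,0,-10,0,0,-7.95,0]]]' 40
python3 -m crank '[[[0,0,-10,0,0,-7.95,0],[0,0,-10,0,0,-7.95,0],[0,0,-10,0,0,-7.95,0]]]'
python3 -m crank '[[[40,8,0,0,0,0,0],[40,8,0,0,0,0,0],[40,8,0,0,0,0,0],[40,8,0,0,0,0,0],[40,8,0,0,0,0,0]]]'
```

```text
time_s: 1.7
eef_pos: [0.3216, -0.6497, 0.2817]
tool_rot: [-2.629, -1.721, 0.0]
ft_force: [0.6, -0.0, 0.7]
grip_width: 0.0854
gripper_force: 0.0
time_s: 2.0
eef_pos: [0.3215, -0.6497, 0.3117]
tool_rot: [-2.216, -2.226, 0.0]
ft_force: [0.6, 0.2, 0.1]
grip_width: 0.0853
gripper_force: 0.0
time_s: 2.5
eef_pos: [0.362, -0.4482, 0.3115]
tool_rot: [2.223, 2.22, -0.0]
ft_force: [-0.3, -0.7, 0.5]
grip_width: 0.0854
gripper_force: 0.0
```

Tool axes now: x = world y, y = world x, z = down.

```bash
python3 -m crank '[[[40,15,0,0,0,0,0],[40,15,0,0,0,0,0],[40,15,0,0,0,0,0],[40,10,0,0,0,0,0],[40,0,0,0,0,0,0]]]'
python3 -m crank '[[[45,0,0,0,0,0,0],[45,0,0,0,0,0,0],[45,0,0,0,0,0,0],[40,0,0,0,0,0,0],[0,0,0,0,0,0,0]]]'
cat > look.py <<'E'
from h import *
import sys
np.set_printoptions(precision=4,suppress=True)
o=robot.get_obs();print(o["eef_pos"],o["tool_rot"])
cv2.imwrite(sys.argv[1],robot.get_image("wrist"))
for t,z in [a.split("=") for a in sys.argv[2:]]:
    for d in robot.pinpoint("wrist",t)[:3]: print(t,round(d["score"],2),np.round(d["pixel"]),atz("wrist",d["pixel"],float(z)))
    for d in robot.boxes_of("wrist",t)[:2]: print(" box",round(d["score"],2),np.round(d["rect"]),atz("wrist",d["rect"][:2],float(z)))
E
python3 look.py pics/c.png lid_handle=.110 lid_hinge=.106 cleaner=0
```

```text
time_s: 3.0
eef_pos: [0.4187, -0.2479, 0.3118]
tool_rot: [2.22, 2.221, 0.002]
ft_force: [-0.3, 1.4, 0.6]
grip_width: 0.085
gripper_force: 0.0
time_s: 3.5
eef_pos: [0.4173, -0.0692, 0.312]
tool_rot: [2.211, 2.231, 0.003]
ft_force: [0.8, -0.1, 0.9]
grip_width: 0.0853
gripper_force: 0.0
[ 0.4173 -0.0692  0.312 ] [2.2114 2.2312 0.0027]
lid_handle 0.89 [321. 175.] [ 0.4938 -0.0832  0.11  ]
 box 0.78 [412. 158. 199. 210.] [ 0.5972 -0.0645  0.11  ]
 box 0.62 [413. 157. 198. 216.] [ 0.5994 -0.0657  0.106 ]
cleaner 0.9 [400. 157.] [ 0.6356 -0.0845  0.    ]
 box 0.64 [412. 163. 199. 209.] [ 0.6551 -0.0927  0.    ]
 box 0.28 [413. 161. 196. 212.] [ 0.6565 -0.0901  0.    ]
```

View pics/c.png

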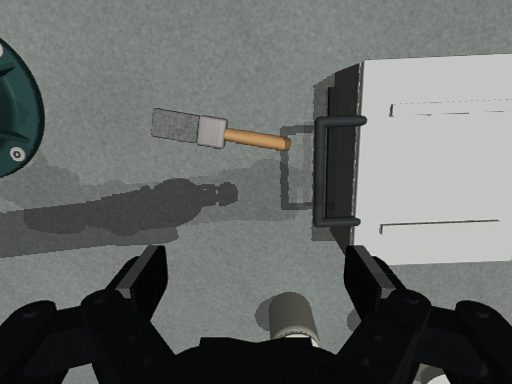

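The handle bar runs from (322,119) to (320,222), the lid's front edge from (363,62) to about (353,245).

```bash
python3 - <<'E'
from h import *
np.set_printoptions(precision=4,suppress=True)
for p,z in [((322,119),.110),((320,223),.110),((321,175),.110),((363,62),.113),((353.5,245),.113)]: print(p,atz("wrist",p,z))
E
python3 -m crank '[[[45,0,0,0,0,0,0],[45,0,0,0,0,0,0],[45,0,0,0,0,0,0],[45,0,0,0,0,0,0],[45,0,0,0,0,0,0]]]'
python3 -m crank '[[[45,0,0,0,0,0,0],[45,0,0,0,0,0,0],[0,0,0,0,0,0,0]]]'
python3 look.py pics/d.png knob_grip=.087 valve=0
```

```text
(322, 119) [ 0.4903 -0.0218  0.11  ]
(320, 223) [ 0.4954 -0.1458  0.11  ]
(321, 175) [ 0.4931 -0.0854  0.11  ]
(363, 62) [0.5289 0.036  0.113 ]
(353.5, 245) [ 0.5381 -0.1741  0.113 ]
time_s: 4.35
eef_pos: [0.4178, 0.1508, 0.3113]
tool_rot: [2.225, 2.217, 0.0]
ft_force: [1.0, -0.2, -0.3]
grip_width: 0.0853
gripper_force: 0.0
time_s: 4.65
eef_pos: [0.4175, 0.2471, 0.3122]
tool_rot: [-2.211, -2.227, -0.008]
ft_force: [-0.3, -0.9, 0.6]
grip_width: 0.0851
gripper_force: 0.0
[0.4175 0.2471 0.3122] [-2.2107 -2.2267 -0.0085]
knob_grip 0.83 [299.  77.] [0.4661 0.3402 0.087 ]
knob_grip 0.67 [162.  83.] [0.3101 0.3342 0.087 ]
 box 0.82 [302.  76.  24.  28.] [0.4699 0.3399 0.087 ]
 box 0.71 [159.  80.  31.  29.] [0.3073 0.3361 0.087 ]
valve 0.88 [292.  82.] [0.4687 0.3368 0.    ]
valve 0.82 [176.  88.] [0.3046 0.3303 0.    ]
 box 0.71 [172.  81.  84.  84.] [0.2994 0.3391 0.    ]
 box 0.65 [296.  78.  86.  86.] [0.4739 0.3426 0.    ]
```

View pics/d.png

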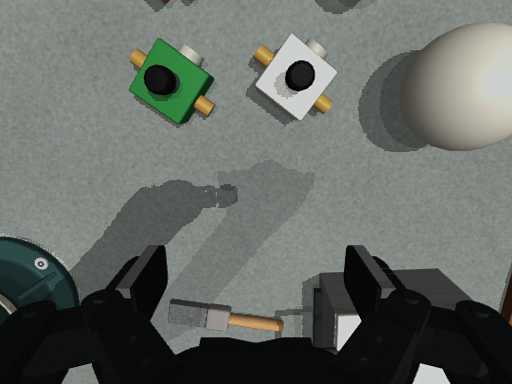

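The white/silver valve's black knob is at (300,76); the green one at (160,80) is the look-alike. The handle bar measures 124 mm, with a yaw of about 2.4°.

```bash
python3 -m crank '[[[20,25,30,0,0,0,0],[10,25,30,0,0,0,0],[0,0,0,0,0,0,0]]]'
python3 look.py pics/e.png knob_grip=.087 valve=0
```

```text
time_s: 5.2
eef_pos: [0.4695, 0.2673, 0.2474]
tool_rot: [-2.227, -2.214, 0.008]
ft_force: [-0.3, -0.6, 0.4]
grip_width: 0.085
gripper_force: 0.0
[0.4695 0.2673 0.2474] [-2.2268 -2.2137  0.0082]
knob_grip 0.82 [88. 97.] [0.3045 0.3452 0.087 ]
knob_grip 0.72 [256.  87.] [0.4671 0.3543 0.087 ]
 box 0.96 [255.  90.  33.  34.] [0.4665 0.3526 0.087 ]
 box 0.55 [88. 98. 40. 33.] [0.3037 0.3453 0.087 ]
valve 0.62 [125.  99.] [0.3043 0.3459 0.    ]
valve 0.6 [253.  93.] [0.4636 0.3527 0.    ]
 box 0.89 [111.  95. 107.  98.] [0.287  0.3504 0.    ]
 box 0.68 [253.  89.  97.  96.] [0.4644 0.3573 0.    ]
```

View pics/e.png

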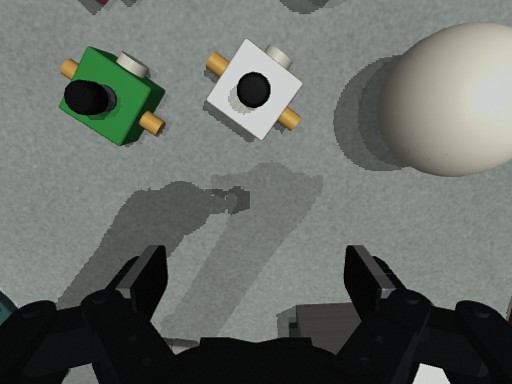

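The knob sits at (254,90), near the picture's middle column. The y readings differ by 13 mm while the arm is settling, so I measure again now that it is still.

```bash
python3 -m crank '[[[20,0,0,0,0,0,0],[0,0,0,0,0,0,0],[0,0,0,0,0,0,0],[0,0,0,0,0,0,0]]]'
for i in 1 2 3; do python3 look.py pics/f$i.png knob_grip=.087; done
```

```text
time_s: 5.85
eef_pos: [0.4675, 0.2891, 0.2517]
tool_rot: [2.222, 2.219, -0.0]
ft_force: [0.5, -0.6, -0.4]
grip_width: 0.085
gripper_force: 0.0
[0.4675 0.2891 0.2517] [ 2.2222  2.2191 -0.0004]
knob_grip 0.93 [256. 112.] [0.4673 0.3519 0.087 ]
knob_grip 0.64 [ 95. 123.] [0.3072 0.3419 0.087 ]
 box 0.85 [ 92. 120.  42.  31.] [0.3052 0.3453 0.087 ]
 box 0.29 [443. 124. 139. 142.] [0.6529 0.3408 0.087 ]
[0.4677 0.2893 0.2513] [ 2.2231  2.219  -0.0006]
knob_grip 0.85 [ 96. 122.] [0.3083 0.3429 0.087 ]
knob_grip 0.57 [255. 112.] [0.4668 0.353  0.087 ]
 box 0.8 [255. 115.  32.  32.] [0.4666 0.3501 0.087 ]
 box 0.66 [ 92. 120.  44.  33.] [0.3047 0.3453 0.087 ]
[0.4677 0.2897 0.2512] [ 2.2229  2.2198 -0.0004]
knob_grip 0.7 [256. 112.] [0.4677 0.3529 0.087 ]
knob_grip 0.59 [ 96. 118.] [0.3088 0.3473 0.087 ]
 box 0.66 [ 93. 121.  40.  33.] [0.3057 0.3442 0.087 ]
 box 0.57 [256. 116.  32.  33.] [0.4678 0.3498 0.087 ]
```

```bash
python3 -m crank '[[[31,0,0,0,0,0,0],[31,0,0,0,0,0,0],[0,0,35,0,0,0,0],[0,0,35,0,0,0,0],[0,0,0,0,0,0,0]]]'
python3 -m crank '[[[0,0,40,0,0,0,0],[0,0,40,0,0,0,0],[0,0,33,0,0,0,0],[0,0,0,0,0,0,0],[0,0,0,0,0,0,0]]]'
python3 -m crank '[[[0,0,0,0,0,0,1],[0,0,0,0,0,0,1],[0,0,0,0,0,0,1],[0,0,0,0,0,0,1],[0,0,0,0,0,0,1]]]' 60
```

```text
time_s: 6.8
eef_pos: [0.4652, 0.3495, 0.1771]
tool_rot: [-2.221, -2.221, 0.015]
ft_force: [0.2, -0.2, 0.2]
grip_width: 0.0854
gripper_force: 0.0
time_s: 7.3
eef_pos: [0.4683, 0.3528, 0.0695]
tool_rot: [-2.223, -2.22, -0.002]
ft_force: [0.1, -0.1, 0.1]
grip_width: 0.0856
gripper_force: 0.0
time_s: 7.8
eef_pos: [0.4675, 0.3525, 0.0697]
tool_rot: [2.222, 2.22, 0.001]
ft_force: [-1.6, -1.2, 7.5]
grip_width: 0.0303
gripper_force: 59.0
```

```bash
python3 -m crank '[[[0,0,-6,0,0,0,1],[0,0,-6,0,0,0,1],[0,0,-6,0,0,0,1],[0,0,-5,0,0,0,1],[0,0,0,0,0,0,1]]]'; python3 -m crank '[[[0,0,-2,0,0,0,1],[0,0,-1,0,0,0,1]]]'
```

```text
time_s: 8.3
eef_pos: [0.4674, 0.3524, 0.0915]
tool_rot: [-2.222, -2.22, -0.001]
ft_force: [1.6, 3.1, -9.2]
grip_width: 0.0297
gripper_force: 60.0
time_s: 8.5
eef_pos: [0.4675, 0.3524, 0.0941]
tool_rot: [-2.222, -2.22, 0.0]
ft_force: [0.2, 3.9, -9.9]
grip_width: 0.03
gripper_force: 60.0
```

```bash
python3 -m crank '[[[0,0,-2,0,0,0,1],[0,0,0,0,0,0,1],[0,0,0,0,0,0,1],[0,0,0,0,0,0,1],[0,0,0,0,0,0,1]]]'; python3 -m crank '[[[0,0,0,0,0,0,1],[0,0,0,0,0,0,1],[0,0,0,0,0,0,1],[0,0,0,0,0,0,1],[0,0,0,0,0,0,1]]]'; python3 -m crank '[[[0,0,0,0,0,0,1],[0,0,0,0,0,0,1],[0,0,0,0,0,0,1]]]'; python3 look.py pics/g.png
```

```text
time_s: 9.0
eef_pos: [0.4674, 0.3524, 0.095]
tool_rot: [-2.221, -2.22, 0.0]
ft_force: [2.4, 5.6, -19.6]
grip_width: 0.0298
gripper_force: 63.1
time_s: 9.5
eef_pos: [0.4674, 0.3524, 0.095]
tool_rot: [-2.221, -2.22, 0.0]
ft_force: [1.6, 5.3, -18.7]
grip_width: 0.0298
gripper_force: 63.1
time_s: 9.8
eef_pos: [0.4674, 0.3524, 0.095]
tool_rot: [-2.221, -2.22, 0.0]
ft_force: [1.1, 5.7, -19.2]
grip_width: 0.03
gripper_force: 63.1
[0.4674 0.3524 0.095 ] [-2.2212 -2.2196  0.0001]
```

View pics/g.png

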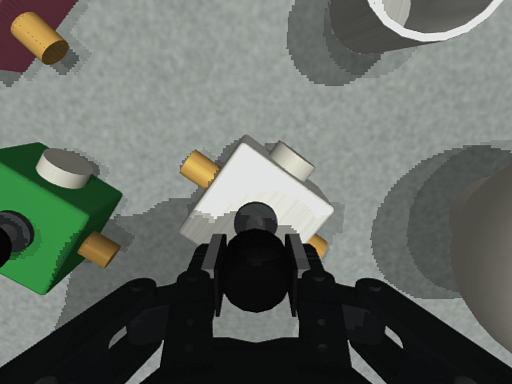

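The knob at (256,270) is gripped between the pads, well above the block, and the force jump to 19 N confirms it is at its stop. It has been held for 1.3 s, so I lower it home, open the fingers and lift clear.

```bash
python3 -m crank '[[[0,0,6,0,0,0,1],[0,0,7,0,0,0,1],[0,0,7,0,0,0,1],[0,0,6,0,0,0,1],[0,0,0,0,0,0,1]]]'; python3 -m crank '[[[0,0,0,0,0,0,0],[0,0,0,0,0,0,0],[0,0,0,0,0,0,0],[0,0,0,0,0,0,0],[0,0,0,0,0,0,0]]]';python3 -m crank '[[[0,0,-40,0,0,0,0],[0,0,-40,0,0,0,0],[0,0,-40,0,0,0,0],[0,0,-40,0,0,0,0],[0,0,-40,0,0,0,0]]]'; python3 look.py pics/i.png
```

```text
time_s: 10.35
eef_pos: [0.4674, 0.3524, 0.0702]
tool_rot: [2.222, 2.221, -0.001]
ft_force: [-1.2, 2.9, -5.3]
grip_width: 0.0298
gripper_force: 64.6
time_s: 10.85
eef_pos: [0.468, 0.3519, 0.0705]
tool_rot: [2.223, 2.22, 0.0]
ft_force: [0.4, 0.3, 0.0]
grip_width: 0.0854
gripper_force: 0.0
time_s: 11.35
eef_pos: [0.4674, 0.3517, 0.2719]
tool_rot: [2.222, 2.22, -0.001]
ft_force: [0.7, 1.0, -0.4]
grip_width: 0.0854
gripper_force: 0.0
[0.4674 0.3517 0.2719] [ 2.2221  2.2204 -0.0006]
```

View pics/i.png

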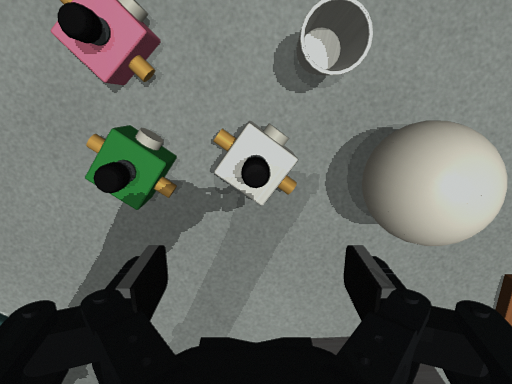

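Knob home at (256,171), valve clear. Now over to the handle, with a half-closed gripper (about 40 mm) so that a finger fits between bar and lid.

```bash
python3 -m crank '[[[-48,2,0,0,0,0,0],[-48,2,0,0,0,0,0],[-48,2,0,0,0,0,0],[-48,2,0,0,0,0,0],[-48,2,0,0,0,0,0]]]'; python3 -m crank '[[[-48,3,0,0,0,0,0.5],[-48,3,0,0,0,0,0.5],[-48,3,0,0,0,0,0.5],[-48,3,0,0,0,0,0.5],[-48,3,0,0,0,0,0.5]]]'; python3 -m crank '[[[0,0,0,0,0,-2.4,0.5],[0,0,0,0,0,0,0.5],[0,0,0,0,0,0,0.5],[0,0,0,0,0,0,0.5],[0,0,0,0,0,0,0.5]]]'; python3 look.py pics/j.png lid_handle=.110;python3 look.py pics/k.png lid_handle=.110
```

```text
time_s: 11.9
eef_pos: [0.4771, 0.1101, 0.2703]
tool_rot: [2.222, 2.22, -0.0]
ft_force: [1.3, -0.9, 0.3]
grip_width: 0.0854
gripper_force: 0.0
time_s: 12.4
eef_pos: [0.4918, -0.1299, 0.2704]
tool_rot: [2.222, 2.22, -0.0]
ft_force: [0.6, -0.1, -0.2]
grip_width: 0.0426
gripper_force: 0.0
time_s: 12.9
eef_pos: [0.4923, -0.1264, 0.2704]
tool_rot: [2.173, 2.269, 0.0]
ft_force: [-1.4, -0.2, -0.3]
grip_width: 0.0429
gripper_force: 0.0
[ 0.4923 -0.1264  0.2704] [2.1727 2.2691 0.0001]
lid_handle 0.64 [254. 126.] [ 0.4883 -0.0772  0.11  ]
 box 0.61 [382. 120. 260. 240.] [ 0.6125 -0.0661  0.11  ]
 box 0.27 [383. 123. 258. 241.] [ 0.6143 -0.0688  0.11  ]
[ 0.4923 -0.1271  0.2704] [ 2.1738  2.268  -0.    ]
lid_handle 0.73 [260. 125.] [ 0.4939 -0.0767  0.11  ]
 box 0.61 [382. 120. 260. 237.] [ 0.6125 -0.0666  0.11  ]
```

View pics/k.png

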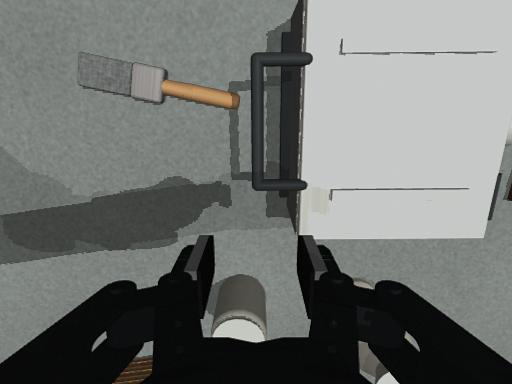

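The bar runs from (257,57) to (258,186), parallel to the image columns, so the tool is aligned with it. Centre (257,121), i.e. about x = 0.492, y = -0.075.

```bash
python3 -m crank '[[[25,1,0,0,0,0,0.5],[24,0,0,0,0,0,0.5],[0,0,40,0,0,0,0.5],[0,0,40,0,0,0,0.5],[0,0,0,0,0,0,0.5]]]'
python3 -m crank '[[[0,0,30,0,0,0,0.5],[0,0,30,0,0,0,0.5],[0,0,20,0,0,0,0.5],[0,0,19,0,0,0,0.5],[0,0,0,0,0,0,0.5]]]'
python3 -m crank '[[[0,0,0,0,0,0,1],[0,0,0,0,0,0,1],[0,0,0,0,0,0,1],[0,0,0,0,0,0,1],[0,0,0,0,0,0,1]]]' 50
```

```text
time_s: 13.7
eef_pos: [0.4874, -0.0788, 0.1865]
tool_rot: [-2.169, -2.262, 0.009]
ft_force: [-0.6, -0.3, 0.4]
grip_width: 0.0425
gripper_force: 0.0
time_s: 14.2
eef_pos: [0.491, -0.0791, 0.0908]
tool_rot: [-2.175, -2.265, 0.003]
ft_force: [-1.2, -0.0, 0.1]
grip_width: 0.0426
gripper_force: 0.0
time_s: 14.7
eef_pos: [0.4919, -0.0791, 0.0929]
tool_rot: [2.174, 2.265, 0.001]
ft_force: [-1.6, 0.5, 6.9]
grip_width: 0.0099
gripper_force: 48.9
```

```bash
python3 -m crank '[[[0,1,-19,0,0,0,1],[0,2.5,-19,0,0,0,1],[0,4,-19,0,0,0,1],[0,0,0,0,0,0,1],[0,0,0,0,0,0,1]]]'; python3 look.py pics/l.png
```

```text
time_s: 15.2
eef_pos: [0.4989, -0.0787, 0.1485]
tool_rot: [2.174, 2.266, 0.002]
ft_force: [1.2, -0.0, -3.7]
grip_width: 0.01
gripper_force: 49.0
[ 0.4989 -0.0787  0.1485] [2.1745 2.2657 0.0018]
```

View pics/l.png

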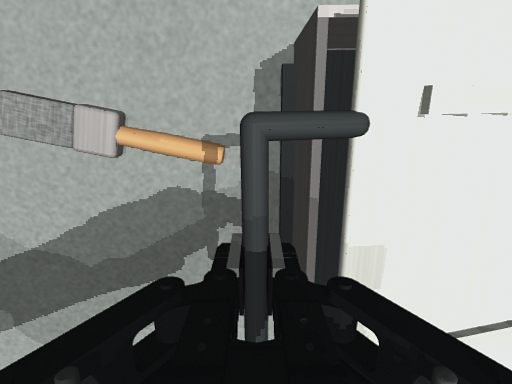

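The bar at (255,240) is gripped and the lid is lifting (dark gap at (330,180)). I continue along the arc.

```bash
python3 -m crank '[[[0,5.5,-18.5,0,0,0,1],[0,7,-18,0,0,0,1],[0,8.5,-17.5,0,0,0,1],[0,0,0,0,0,0,1],[0,0,0,0,0,0,1]]]'; python3 -m crank '[[[0,9.5,-16.5,0,0,0,1],[0,11,-16,0,0,0,1],[0,12,-15,0,0,0,1],[0,13.5,-14,0,0,0,1],[0,0,0,0,0,0,1]]]'; python3 -m crank '[[[0,0,0,0,0,0,1],[0,0,0,0,0,0,1],[0,0,0,0,0,0,1]]]'
python3 - <<'E'
from h import *
a=robot.get_image("scene");cv2.imwrite("pics/m.png",cv2.resize(a[120:300,150:350],None,fx=3,fy=3))
o=robot.get_obs();p=np.array(o["eef_pos"]);M=R.from_rotvec(o["tool_rot"]).as_matrix()
g=p-M[:,2]*.019;print(g,o["joint_velocities"])
print("angle",np.degrees(np.arcsin((g[2]-.106)/.246))-.9,np.degrees(np.arccos(np.hypot(*(np.array([.739,-.0735])-g[:2]))/.246))-.9)
print(robot.pinpoint("scene","lid_handle")[:2],proj("scene",g))
E
```

```text
time_s: 15.75
eef_pos: [0.5175, -0.0777, 0.2008]
tool_rot: [-2.173, -2.265, 0.005]
ft_force: [-2.6, 0.8, -2.1]
grip_width: 0.0099
gripper_force: 49.1
time_s: 16.25
eef_pos: [0.5606, -0.0757, 0.2637]
tool_rot: [-2.17, -2.26, 0.017]
ft_force: [-13.8, 0.3, 10.0]
grip_width: 0.0097
gripper_force: 49.6
time_s: 16.55
eef_pos: [0.5588, -0.0757, 0.2618]
tool_rot: [-2.169, -2.259, 0.019]
ft_force: [-12.9, 0.5, 9.1]
grip_width: 0.0099
gripper_force: 49.5
[ 0.55912556 -0.07573424  0.28084965] [ 9.13448484e-04  6.55113066e-04  4.22900186e-04  6.12085168e-05
 -1.66171182e-03 -1.02915788e-03  6.83925668e-04]
angle 44.397675207955956 42.10843383173969
[{'pixel': [239.2, 188.3], 'score': 0.93}] [236.93228869 191.12147914]
```

View pics/m.png

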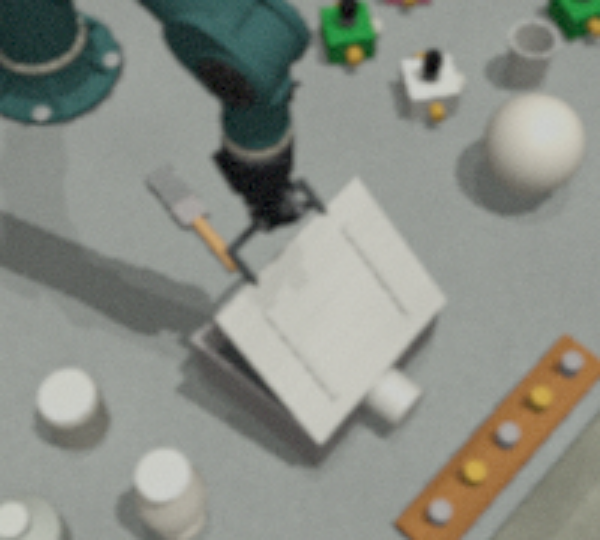

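The scene crop shows the lid held open at about 44°, handle in the gripper at (270,215), the knob home and the bystanders in place. The command presses about 16 N in towards the hinge, so I back it off radially a little.

```bash
python3 -m crank '[[[0,-2,-2,0,0,0,1],[0,-1,-2,0,0,0,1],[0,0,0,0,0,0,1],[0,0,0,0,0,0,1],[0,0,0,0,0,0,1]]]'; python3 -m crank '[[[0,0,0,0,0,0,1],[0,0,0,0,0,0,1],[0,0,0,0,0,0,1],[0,0,0,0,0,0,1],[0,0,0,0,0,0,1]]]'
```

```text
time_s: 17.15
eef_pos: [0.5638, -0.0755, 0.2672]
tool_rot: [2.175, 2.266, 0.004]
ft_force: [6.0, 2.9, -10.4]
grip_width: 0.01
gripper_force: 48.6
time_s: 17.65
eef_pos: [0.564, -0.0754, 0.2673]
tool_rot: [2.174, 2.266, 0.004]
ft_force: [5.0, 2.2, -10.3]
grip_width: 0.0102
gripper_force: 48.6
```

```bash
python3 -c "
from bench import robot
print(robot.get_obs()['time_s'],robot.finish_job())"
```

```text
the job is handed in; nothing more can be done
17.65 None
```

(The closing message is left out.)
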